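# Clear the board from the biscuit bin and hold its lid open

### The arm

A 6-joint arm with a two-finger parallel gripper is mounted at the origin on a cart in front of the work surface, level with it; the furniture and walls round the work are solid. World frame = base frame: x ahead of the robot, y to its left, z up, the work surface at z = 0. Lengths are in m, angles in rad, forces in N, time in s.
With the tool pointing down it reaches from about 0.375 to 0.975 m from the base axis. Payload 3.8 kg.
Tool frame: the origin (TCP) lies between the finger pads; the fingertips stand r.tip_reach ahead of it and the grasp point (between the pads) lies 5 mm behind it (r.tip_reach is the distance from the TCP to the fingertips, in m); z points along the fingers, y is the line along which they close (so a half turn about z gives the same grasp; the last joint's range is limited). The gripper opens to 85 mm and grips with 20 to 120 N. Pads are 22 mm wide; open, the fingers measure 114 mm over their backs; the gripper's body (76 mm by 85 mm) begins 54 mm behind the grasp point. The pads swing forward as they close: fully open they stand 13 mm farther back than shut.
Start: joints at [-1.181, 0.264, 1.604, -0, 1.274, -0.037], TCP at [0.279, -0.614, 0.245] pointing down, gripper open.
Joint ranges: [-2.63, 2.63], [-0.94, 2.18], [0.31, 2.57], [-1.31, 4.45], [0, 2.66], [-2.55, 2.55]. Speed limits (rad/s): [2.57, 2.57, 3.14, 3.14, 3.14, 3.14].

### API

Orientations are given as a unit quaternion [w, x, y, z].
In Python, from rig import r, imaging, job gives the robot as it stands. The module is installed in compiled form; this text tells all that it offers.
- The arm moves only by the tool jog_arm, never from a script. Its arguments are lists of equal length, an entry for each row: "jaw": the opening, from 0 (shut) to 1 (fully open); "offset": the shift along the tool's x, y, z as a fraction of full scale, a list of three; "yaw": the turn about the tool's z as a fraction of full scale. In form: {"jaw": [jaw, ...], "offset": [[x, y, z], ...], "yaw": [yaw, ...]}. A call has exactly 5 rows; each row is the pose to reach, as a shift and turn from the pose commanded when the call began, along the tool's axes at that moment; what a row does not reach only later rows make up. Full scale, the value 1, is 0.8 m for a shift and 90 degrees for a turn. A row lasts 1/12 s, in which the tool goes at most 41.7 mm and 7.16 degrees, less where a joint would pass 70% of its speed; a pose out of reach is approached as far as the arm can. A call with a number of a shift or a turn outside -1 to 1 is refused whole. A call with a gripper value outside its range is refused whole. The fingers move at their own pace and stop on an object; "squeeze" is the grip in N (left out, the last holds). Time passes only in rows, so rows that repeat a pose let the fingers close, or fill a call up. It gives the time, the measured TCP pose, the force, the opening and the grip force at its end, in the units of the state.
- r.sense(): the state, without advancing time (a new reading comes with each control period).
- imaging.get_image(name): name is "side" or "top" or "wrist"; returns (picture, depth): 480x640x3 uint8, red, green, blue; 480x640 float32, m along the optical axis (not along the pixel's ray), 0 where there is no reading.
- imaging.camera_params(name): a dict with "intrinsics" (3x3 intrinsics, pixels), "origin" and "attitude" of the camera in the world; the wrist camera has in their place "tool_from_camera" (4x4, takes a point from camera to tool coordinates, whose origin is the TCP and whose axes are the flange's). Camera axes: x right, y up, looking along -z (the intrinsics and any distortion apply to the point x, -y, -z); pixel columns grow to the right and rows downward; lengths in m; the calibration is good to about 2 mm. A picture is of the moment at which its call begins: read the wrist's pose just before it. camera_params takes no time and is no camera call.
- job.sign_off(): hands the job in; it is judged then, once.
The state is a dict: "time_s": time; "q": joint angles; "qvel": joint speeds; "tau": joint torques, N m; "tcp_pos": TCP position; "ee_rot": TCP orientation; "ft_force": force on the tool from outside, world axes, zero at the start; "moment": the same for the moment, N m; "width": opening from 0.0 (shut) to 1.0 (fully open); "finger_force": force on a finger pad.
Only numpy, scipy, OpenCV 4.12 (cv2) and the standard library are available. Lean on these libraries where they do the work, as an engineer would, in place of code of your own. Each camera call takes 0.05 s, during which the arm holds its last target. There are 200 camera calls.

### The job

I want to refill the white biscuit bin, but the breakfast board is leaning in front of its lid. Take the board away and lean it instead against the middle of the near long side of the pine crate, standing on its lower edge and slanting back a little so that it rests on the crate's top rail when you let go; then lift the bin's lid by its wooden tab and hold it open at 60 degrees for me. The lid falls shut by itself, so finish while still holding it there with the fingers, and do not shove the crate or disturb the jam jar or the biscuit sachet lying on the table.

Things in the scene. Friction and masses are not known exactly. Their poses are not given: they have to be found in the camera images.
- bin: white sheet-steel biscuit bin on rubber feet, fixed to the table, 170 deep (x) x 230 wide (y), rim 124 mm high, open on top under a wooden lid. Origin: centre of its underside; x axis points from its front (where the tab is) to its back (hinge side), z up
- lid (a joint): hinge of the bin's beech lid (12 mm thick, 242 mm wide, 0.35 kg): 0 = closed and level, grows in rad as the front edge lifts, stops at 1.4; it falls shut by its weight from any angle. 60 degrees = 1.047
- lid_hinge (a point): point on the lid's hinge axis, mid width, along the bin's back rim, 127 mm above the table; the axis runs along the bin's y axis
- lid_tab (a point): middle of the lid's grip tab, 214 mm from the hinge axis and 4 mm above it when closed; moves with the lid. The tab is a flat wooden tongue 40 wide (bin y), 45 long (along bin x, sticking out from the lid's front edge) and 12 mm thick, its top 137 mm above the table when closed, with free space below it; it can be pinched across its 40 mm width from above, or lifted from below
- board: loose wooden breakfast board, 14 thick (x) x 200 wide (y) x 180 mm high (z), 0.33 kg, with two dark stripes near its lower edge. Origin: centre of its lower edge face; z runs up along the board, x through its thickness towards the side it leans to. At the start it stands in front of the bin, slanting back about 15 degrees onto the end of the lid tab
- board_top (a point): middle of the board's upper edge, 180 mm from its origin along its z; free to be pinched across the 14 mm thickness
- crate: pine crate of biscuits, 190 long (its x axis) x 140 (its y axis) mm, loose, 0.9 kg. Origin: centre of its underside; its y axis points roughly towards the robot, so the near long side is its +y face, 70 mm from the origin. Its slatted side has a top rail 86 to 92 mm above the table, flush with the slats; the filling is lower there, though one biscuit packet stands up to about 130 mm at one end
- crate_rail (a point): middle of the outer upper edge of the crate's near top rail, 70 mm from the crate's origin along its y, 92 mm above the table
- sachet_a: flat wrapped biscuit sachet lying on the table between bin and crate, 47 x 109 x 11 mm; leave it alone. Origin: centre of its underside
- jam: loose jam jar with yellow lid behind the crate, 63 mm across, 90 mm high; leave it alone. Origin: centre of its underside

How it is judged:
By the outcome, as a careful person would: the job done as asked, in the order asked, and still so for the second after the job is handed in, while the arm keeps its last pose, push and grip.
It also fails if it takes over 61 s, if anything falls off the work surface, if the arm or the gripper's body presses on something with over 40 N, if the wrist force passes 120 N, or if a joint passes its speed limit or range.

## Working session

There is one attempt and no reset: what is moved stays moved. The work goes in short steps, Python scripts to look and compute and a tool call to move; the robot and the scene stay as the last step left them, time stands still between calls to the robot, and variables do not carry over. Pictures are saved under pics/ and viewed, at most 10 in all, crops included, and the job is handed in when it is done.

Besides the shell and the picture viewer there is one more tool, called after "Call:" by a JSON object that holds its "api" and its "payload". jog_arm: Moves the arm, as the interface text tells. Shift numbers are shares of 0.8 m and turn numbers shares of 90 degrees, none past 1 either way. Its arguments: {"type":"object","properties":{"jaw":{"type":"array","items":{"type":"number"}},"offset":{"type":"array","items":{"type":"array","items":{"type":"number"}}},"yaw":{"type":"array","items":{"type":"number"}},"squeeze":{"type":"number"}},"required":["jaw","offset","yaw"]}

```bash
mkdir -p pics; cat > h.py <<'E'
import numpy as np, cv2
from rig import r, imaging, job
from scipy.spatial.transform import Rotation as R
def rot(q): 
    q=np.asarray(q,float)
    return q if q.shape==(3,3) else R.from_quat(q[[1,2,3,0]]).as_matrix()
def cam(name):
    p=imaging.camera_params(name); K=np.array(p["intrinsics"])
    if "origin" in p: return K,rot(p["attitude"]),np.array(p["origin"])
    s=r.sense(); T=np.array(p["tool_from_camera"]); Rt=rot(s["ee_rot"])
    return K,Rt@T[:3,:3],Rt@T[:3,3]+np.array(s["tcp_pos"])
def shot(name,fn=None):
    c=cam(name); im,d=imaging.get_image(name)
    if fn: cv2.imwrite("pics/"+fn,im[:,:,::-1])
    return im,d,c
def cloud(d,c):
    K,Rc,o=c; v,u=np.mgrid[:480,:640]
    P=np.stack([(u-K[0,2])/K[0,0]*d,-(v-K[1,2])/K[1,1]*d,-d],-1)
    return P@Rc.T+o
E
python3 - <<'E'
from h import *
s=r.sense(); print(s, r.tip_reach)
for n in("top","side"):
    print(n,imaging.camera_params(n))
    im,d,c=shot(n,n+"0.png"); np.savez(n+"0.npz",im=im,P=cloud(d,c),d=d)
print(imaging.camera_params("wrist"))
E
```

```text
{'time_s': 0.0, 'q': array([-1.18088957e+00,  2.64747985e-01,  1.60539234e+00, -7.21957963e-06,
        1.27372492e+00, -3.68844951e-02]), 'qvel': array([ 0.00058662,  0.00051648,  0.00011813,  0.00077121, -0.00035905,
       -0.0007134 ]), 'tau': array([ 1.27112151e-03, -5.15115917e+01, -3.67313969e+01, -1.33430458e-04,
        1.30994007e-02,  2.54013923e-05]), 'tcp_pos': array([ 0.27915056, -0.61378518,  0.24395559]), 'ee_rot': array([-1.11803686e-03,  9.77316570e-01,  2.11780620e-01, -2.02926264e-04]), 'ft_force': array([-0.10689981,  0.23622066, -0.19147542]), 'moment': array([-0.01254701, -0.02665055,  0.02701091]), 'finger_force': 0.0, 'width': 0.9979950958944179} 0.014
top {'intrinsics': array([[490.16054325,   0.        , 323.00624838],
       [  0.        , 490.16054325, 241.47162571],
       [  0.        ,   0.        ,   1.        ]]), 'origin': array([0.31059168, 0.03439431, 1.21404576]), 'attitude': array([-0.67971838, -0.076052  ,  0.08149337,  0.72495369])}
side {'intrinsics': array([[466.57808825,   0.        , 318.86310188],
       [  0.        , 466.57808825, 243.12579336],
       [  0.        ,   0.        ,   1.        ]]), 'origin': array([0.22835463, 0.8546449 , 0.6696473 ]), 'attitude': array([-0.17685887, -0.09190347,  0.48619656,  0.85081584])}
{'intrinsics': array([[392.84662062,   0.        , 310.23177841],
       [  0.        , 392.84662062, 236.7940057 ],
       [  0.        ,   0.        ,   1.        ]]), 'tool_from_camera': array([[ 8.66978679e-04,  9.47106685e-01,  3.20917707e-01,
         8.36950219e-02],
       [ 9.99999505e-01, -6.64500376e-04, -7.40456188e-04,
        -1.31555300e-04],
       [-4.88041069e-04,  3.20918190e-01, -9.47106793e-01,
        -1.29344873e-01],
       [ 0.00000000e+00,  0.00000000e+00,  0.00000000e+00,
         1.00000000e+00]])}
```

View pics/top0.png

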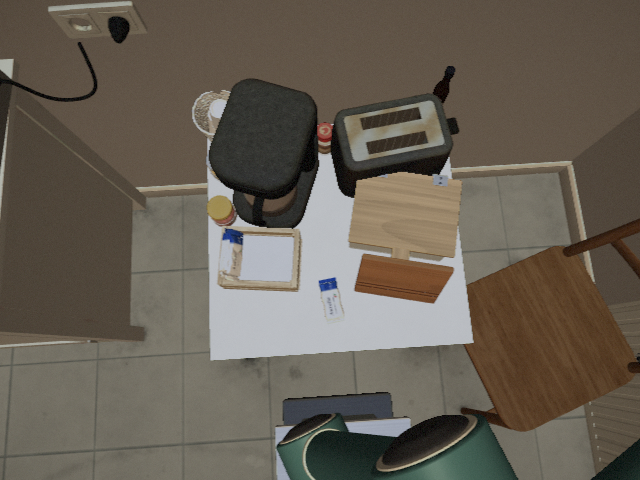

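View pics/side0.png

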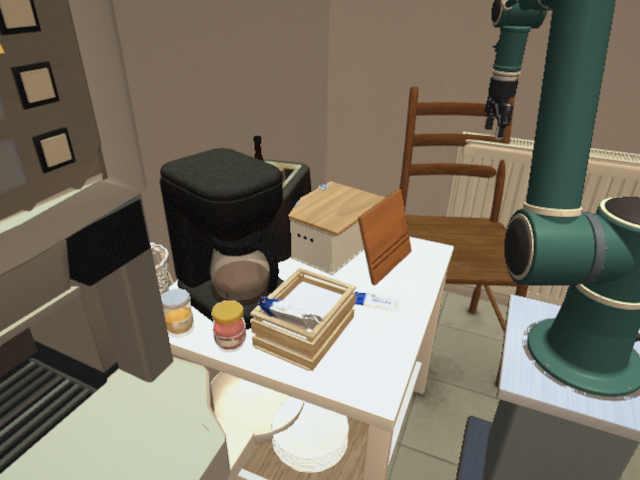

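The top view shows the board at about (403,278), the lid at (405,215), the tab at (401,253), the crate at (260,259) with its near rail along row 289, the sachet at (331,298) and the jam at (222,208).

```bash
python3 - <<'E'
from h import *
z=np.load("top0.npz"); im,P=z["im"],z["P"]; hsv=cv2.cvtColor(im,cv2.COLOR_RGB2HSV)
def box(n,m,keep=None):
    m=m.astype(np.uint8)
    k,l,st,_=cv2.connectedComponentsWithStats(m); i=1+np.argmax(st[1:,4]); m=l==i
    Q=P[m]; b=cv2.minAreaRect(Q[:,:2].astype(np.float32)); print(n,m.sum(),"z",np.percentile(Q[:,2],[2,50,98]).round(3),"rect",np.round(b[0],4),np.round(b[1],4),round(b[2],1)); print(np.round(cv2.boxPoints(b),3).tolist()); return Q
Z=P[:,:,2]; X=P[:,:,0];Y=P[:,:,1]
reg=lambda u0,v0,u1,v1:(lambda m:(m.__setitem__((slice(v0,v1),slice(u0,u1)),True),m)[1])(np.zeros((480,640),bool))
print("table z",np.median(Z[320:340,230:300]))
L=reg(340,165,470,262)&(Z>.12)&(Z<.15)&(hsv[:,:,1]>40)
box("lid+tab",L)
Q=box("lid",cv2.morphologyEx(L.astype(np.uint8),cv2.MORPH_OPEN,np.ones((27,27))))
b=reg(340,250,470,310)&(hsv[:,:,1]>120)&(Z>.005)
Q=box("board",b)
c=Q.mean(0); n=np.linalg.svd(Q-c,full_matrices=False)[2][2]; n*=np.sign(n[2]); print("board n",n,c,"tilt",np.degrees(np.arcsin(n[2])))
t=Q[Q[:,2]>np.percentile(Q[:,2],99)-.012]; print("top edge",t.mean(0),t[:,1].min(),t[:,1].max(),Q[:,2].max()); 
print(np.polyfit(t[:,1],t[:,0],1))
print("tab row", [ (v,np.round(P[v,401],3).tolist()) for v in range(240,264,3)])
Q=box("crate",reg(205,220,310,300)&(Z>.075)&(Z<.105))
box("sachet",reg(310,270,350,325)&(Z>.005))
Q=box("jam",reg(200,190,240,230)&(Z>.08)&(hsv[:,:,1]>120))
E
```

```text
table z 3.0634444799226834e-05
lid+tab 8209 z [0.131 0.137 0.142] rect [ 0.6159 -0.1698] [0.282  0.2285] 87.7
[[0.4959999918937683, -0.3059999942779541], [0.7250000238418579, -0.3149999976158142], [0.7360000014305115, -0.032999999821186066], [0.5070000290870667, -0.024000000208616257]]
lid 3059 z [0.133 0.137 0.141] rect [ 0.626  -0.1382] [0.1698 0.1687] 85.3
[[0.5350000262260437, -0.2160000056028366], [0.703000009059906, -0.23000000417232513], [0.7170000076293945, -0.05999999865889549], [0.5490000247955322, -0.04699999839067459]]
board 3284 z [0.014 0.113 0.177] rect [ 0.4399 -0.0912] [0.1541 0.326 ] 20.5
[[0.3109999895095825, 0.03400000184774399], [0.42500001192092896, -0.2709999978542328], [0.5690000057220459, -0.21699999272823334], [0.45500001311302185, 0.08799999952316284]]
board n [ 0.98438816 -0.17338377  0.03029887] [ 0.46296996 -0.1531474   0.11411592] tilt 1.736263134577429
top edge [ 0.48129488 -0.1534161   0.20337354] -0.2544223734695534 0.03439430712049524 1.2140457640949278
[-0.07819587  0.46929837]
tab row [(240, [0.548, -0.158, 0.134]), (243, [0.541, -0.157, 0.134]), 
[... 225 characters left out ...]
.5408 0.1689] [0.1838 0.1403] 83.9
[[0.460999995470047, 0.08500000089406967], [0.6010000109672546, 0.07000000029802322], [0.6200000047683716, 0.2529999911785126], [0.48100000619888306, 0.2680000066757202]]
sachet 635 z [0.005 0.009 0.014] rect [0.3994 0.0053] [0.0565 0.1782] 89.5
[[0.3100000023841858, -0.02199999988079071], [0.4880000054836273, -0.024000000208616257], [0.48899999260902405, 0.032999999821186066], [0.3109999895095825, 0.03400000184774399]]
jam 130 z [0.085 0.09  0.094] rect [0.6683 0.261 ] [0.0369 0.0361] 67.5
[[0.6449999809265137, 0.25099998712539673], [0.6779999732971191, 0.2370000034570694], [0.6919999718666077, 0.2709999978542328], [0.6589999794960022, 0.2849999964237213]]
```

```bash
python3 - <<'E'
from h import *
z=np.load("top0.npz"); im,P,d=z["im"],z["P"],z["d"]; hsv=cv2.cvtColor(im,cv2.COLOR_RGB2HSV)
K,Rc,o=cam("top")
def cast(u,v,h):
    a=Rc@np.array([(u-K[0,2])/K[0,0],-(v-K[1,2])/K[1,1],-1]); return (o+a*(h-o[2])/a[2]).round(4)
def comp(u0,v0,u1,v1,m):
    w=np.zeros((480,640),np.uint8); w[v0:v1,u0:u1]=(m&(d>0))[v0:v1,u0:u1]
    k,l,st,_=cv2.connectedComponentsWithStats(w); return (l==1+np.argmax(st[1:,4]))
def rect(m,h):
    v,u=np.nonzero(m); Q=np.array([cast(a,b,h)[:2] for a,b in zip(u,v)],np.float32); b=cv2.minAreaRect(Q); return np.round(b[0],4),np.round(b[1],4),round(b[2],1),np.round(cv2.boxPoints(b),3).tolist()
Z=P[:,:,2]
m=comp(340,165,470,264,(Z>.12)&(Z<.15)&(P[:,:,0]>.49)&(hsv[:,:,1]>40)); 
lid=cv2.morphologyEx(m.astype(np.uint8),cv2.MORPH_OPEN,np.ones((25,25)))>0
print("lid",rect(lid,.137))
tab=comp(380,246,420,264,m&~lid); print("tab",tab.sum(),rect(tab,.137))
for v in range(246,264,3):
    u=np.nonzero(tab[v])[0]; 
    if len(u): print(v,u.min(),u.max(),cast(u.min(),v,.137),cast(u.max(),v,.137))
b=comp(340,250,470,310,(hsv[:,:,1]>120)&(Z>.005)); Q=P[b]
c=Q.mean(0); n=np.linalg.svd(Q-c,full_matrices=False)[2][2]; n*=np.sign(n[0]); print("board n",n,c,"tilt",np.degrees(np.arcsin(n[2])))
t=Q[Q[:,2]>np.percentile(Q[:,2],99)-.01]; print("board top",t.mean(0),t[:,1].min(),t[:,1].max(),np.percentile(Q[:,2],99))
t=Q[Q[:,2]<.02]; print("board bot",t.mean(0),t[:,1].min(),t[:,1].max())
c=comp(205,220,310,300,(Z>.075)&(Z<.105)); print("crate",c.sum(),rect(c,.092))
pts=[]
for u in range(225,296,5):
    v=np.nonzero(c[:,u])[0].max(); pts.append(cast(u,v+.5,.092)[:2])
pts=np.array(pts); print("rail x=ay+b",np.polyfit(pts[:,1],pts[:,0],1),pts[[0,-1]].tolist())
s=comp(310,270,350,325,Z>.004); print("sachet",rect(s,.011))
cv2.imwrite("pics/crop.png",cv2.resize(np.ascontiguousarray(im[165:315,200:480,::-1]),None,fx=2.8,fy=2.8,interpolation=cv2.INTER_CUBIC))
E
```

```text
lid (array([ 0.6154, -0.176 ]), array([0.2407, 0.1857]), 77.3, [[0.49799999594688416, -0.27300000190734863], [0.6790000200271606, -0.3140000104904175], [0.7319999933242798, -0.07900000363588333], [0.5509999990463257, -0.03799999877810478]])
tab 309 (array([ 0.5185, -0.1508]), array([0.0855, 0.0298]), 86.3, [[0.5009999871253967, -0.19200000166893005], [0.531000018119812, -0.1940000057220459], [0.5360000133514404, -0.10899999737739563], [0.5059999823570251, -0.10700000077486038]])
246 380 418 [ 0.5361 -0.1091  0.137 ] [ 0.5306 -0.1944  0.137 ]
249 392 418 [ 0.5275 -0.1354  0.137 ] [ 0.5237 -0.1937  0.137 ]
252 392 418 [ 0.5206 -0.1348  0.137 ] [ 0.5169 -0.193   0.137 ]
255 392 409 [ 0.5138 -0.1341  0.137 ] [ 0.5114 -0.1721  0.137 ]
258 397 408 [ 0.5063 -0.1446  0.137 ] [ 0.5047 -0.1692  0.137 ]
board n [ 0.92824238 -0.20774409 -0.30855872] [ 0.46380977 -0.154181    0.10805384] tilt -17.97239352864032
board top [ 0.48646549 -0.1595828   0.1734081 ] -0.2544223734695534 -0.06520375004357927 0.17745499508102736
board bot [ 0.43547145 -0.14877224  0.01491027] -0.24184128302829605 -0.05428900476849277
crate 1408 (array([0.5393, 0.1684]), array([0.1843, 0.1417]), 84.0, [[0.45899999141693115, 0.08399999886751175], [0.6000000238418579, 0.0689999982714653], [0.6190000176429749, 0.2529999911785126], [0.4779999852180481, 0.2669999897480011]])
rail x=ay+b [0.10636191 0.45189632] [[0.4781, 0.249], [0.4608, 0.0886]]
sachet (array([0.436, 0.004]), array([0.1114, 0.0477]), 6.4, [[0.3779999911785126, 0.02199999988079071], [0.382999986410141, -0.026000000536441803], [0.49399998784065247, -0.013000000268220901], [0.48899999260902405, 0.03400000184774399]])
```

View pics/crop.png

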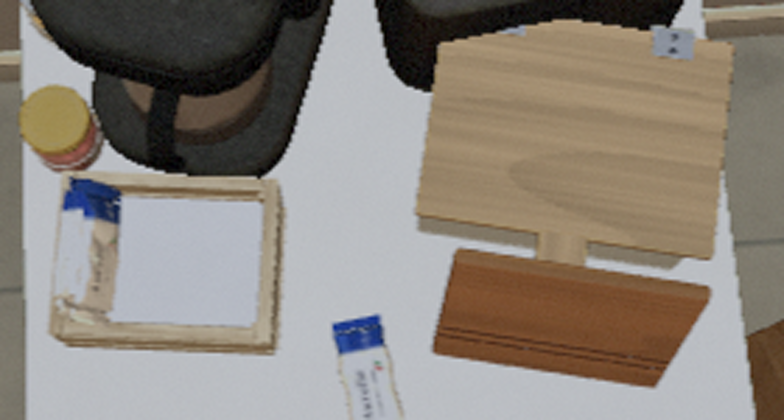

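The crop shows the board's top edge running (457,250)–(710,288), the tab at (563,245), the lid's front edge (417,213)–(712,258) and the crate's near rail along (60,340)–(275,350). The packet's blue end is on the far side of the crate. I'll move above the board and look from near.

```bash
cat >> h.py <<'E'
def goto(x,y,z,yang):
    """print offset (shares of .8) and yaw share to reach TCP x,y,z with tool y axis at world angle yang (deg)"""
    s=r.sense(); Rt=rot(s["ee_rot"]); dlt=np.array([x,y,z])-s["tcp_pos"]
    a=np.degrees(np.arctan2(Rt[1,1],Rt[0,1])); w=(yang-a+180)%360-180
    print("t %.2f tcp %s yang %.1f -> off %s yaw %.3f |d| %.3f"%(s["time_s"],np.round(s["tcp_pos"],4),a,np.round(Rt.T@dlt/.8,4),-w/90,np.linalg.norm(dlt)))
E
python3 -c "
from h import *
goto(.455,-.152,.30,-12.7)"
```

```text
t 0.10 tcp [ 0.2792 -0.6138  0.244 ] yang -65.5 -> off [ 0.4391 -0.4347 -0.069 ] yaw -0.587 |d| 0.497
```

Call:
{"api": "jog_arm", "payload": {"jaw": [1, 1, 1, 1, 1], "offset": [[0.037, -0.036, -0.03], [0.073, -0.072, -0.05], [0.11, -0.109, -0.069], [0.146, -0.145, -0.069], [0.183, -0.181, -0.069]], "yaw": [-0.07, -0.14, -0.21, -0.28, -0.35]}}

```text
time_s: 0.52
tcp_pos: [0.35, -0.4295, 0.3017]
ee_rot: [0.001, 0.882, 0.471, 0.0]
ft_force: [0.7, -1.0, -0.1]
width: 0.995
finger_force: 0.0
```

```bash
python3 -c "
from h import *
goto(.455,-.152,.30,-12.7)"
```

```text
t 0.52 tcp [ 0.35   -0.4295  0.3017] yang -33.8 -> off [ 0.3613 -0.0838  0.0017] yaw -0.234 |d| 0.297
```

Call:
{"api": "jog_arm", "payload": {"jaw": [1, 1, 1, 1, 1], "offset": [[0.05, -0.012, 0], [0.1, -0.023, 0], [0.15, -0.035, 0], [0.2, -0.047, 0], [0.25, -0.058, 0]], "yaw": [-0.07, -0.14, -0.21, -0.234, -0.234]}}

```text
time_s: 0.93
tcp_pos: [0.4228, -0.2367, 0.3]
ee_rot: [-0.0, 0.782, 0.623, -0.0]
ft_force: [0.5, -0.7, -0.7]
width: 0.998
finger_force: 0.0
```

```bash
python3 -c "
from h import *
goto(.455,-.152,.30,-12.7)"
```

```text
t 0.93 tcp [ 0.4228 -0.2367  0.3   ] yang -12.9 -> off [0.1122 0.0155 0.    ] yaw -0.002 |d| 0.091
```

Call:
{"api": "jog_arm", "payload": {"jaw": [1, 1, 1, 1, 1], "offset": [[0.045, 0.007, 0], [0.09, 0.013, 0], [0.112, 0.0155, 0], [0.112, 0.0155, 0], [0.112, 0.0155, 0]], "yaw": [-0.002, -0.002, -0.002, -0.002, -0.002]}}

```text
time_s: 1.35
tcp_pos: [0.4551, -0.1535, 0.3]
ee_rot: [-0.0, 0.781, 0.625, -0.0]
ft_force: [0.3, 0.3, -0.5]
width: 0.999
finger_force: 0.0
```

```bash
python3 - <<'E'
from h import *
im,d,c=shot("wrist","w1.png"); P=cloud(d,c); Z=P[:,:,2]; hsv=cv2.cvtColor(im,cv2.COLOR_RGB2HSV)
goto(.462,-.155,.164,-12.7)
ex=np.array([.9755,-.22]); ey=np.array([.22,.9755])
S=P[:,:,:2]@ex; T=P[:,:,:2]@ey
m=(d>0)&(hsv[:,:,1]>130)&(Z>.16)&(Z<.19)
print("board top s,t,z",[np.percentile(a[m],[1,50,99]).round(4).tolist() for a in(S,T,Z)])
m=(d>0)&(hsv[:,:,1]>130)&(Z>.02)&(Z<.19); Q=P[m]; n=np.linalg.svd(Q-Q.mean(0),full_matrices=False)[2][2]; print(m.sum(),n,np.percentile(T[m],[1,99]))
m=(d>0)&(Z>.128)&(Z<.146)&(hsv[:,:,1]<130)
for s in np.arange(.49,.56,.008):
    k=m&(abs(S-s)<.004); print(round(s,3),k.sum(),np.percentile(T[k],[1,99]).round(4) if k.sum() else "")
E
```

```text
t 1.40 tcp [ 0.4549 -0.1544  0.3   ] yang -12.7 -> off [0.0013 0.0089 0.17  ] yaw -0.000 |d| 0.136
board top s,t,z [[0.5015, 0.5085, 0.5175], [-0.1425, -0.0308, 0.0495], [0.1605, 0.1739, 0.1766]]
18241 [-0.92305296  0.20963789  0.32252936] [-0.14189871  0.04977355]
0.49 2 [-0.1428  0.0496]
0.498 11 [0.0511 0.0522]
0.506 0 
0.514 0 
0.522 147 [-0.0532 -0.0141]
0.53 560 [-0.0534 -0.0141]
0.538 560 [-0.0533 -0.0141]
0.546 1687 [-0.1478  0.0838]
0.554 3413 [-0.1498  0.0847]
```

View pics/w1.png

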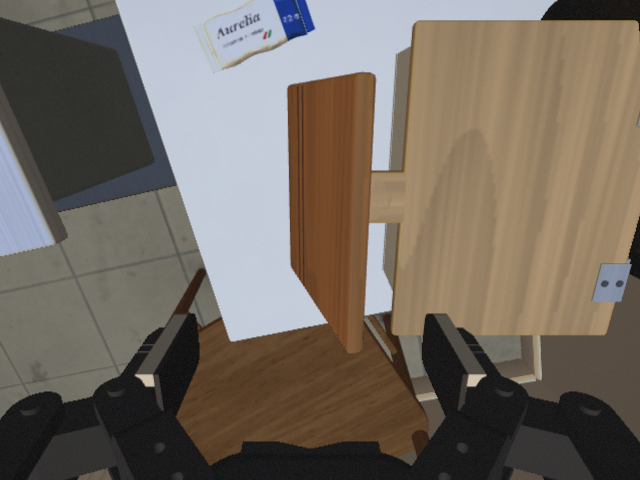

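The wrist view shows the board's top edge along column ~365, rows 75–350, the tab at (387,197) behind it and the lid front edge at column ~400. It is clear to grip. I'll descend in front of centre so that closing the jaws pulls the board upright, off the tab.

```bash
python3 -c "
from h import *
goto(.4601,-.1509,.164,-12.7)"
```

```text
t 1.40 tcp [ 0.4549 -0.1544  0.3   ] yang -12.7 -> off [0.0057 0.0055 0.17  ] yaw -0.000 |d| 0.136
```

Call:
{"api": "jog_arm", "payload": {"jaw": [1, 1, 1, 1, 1], "offset": [[0.0057, 0.0055, 0.035], [0.0057, 0.0055, 0.07], [0.0057, 0.0055, 0.105], [0.0057, 0.0055, 0.14], [0.0057, 0.0055, 0.17]], "yaw": [0, 0, 0, 0, 0]}}

```text
time_s: 1.82
tcp_pos: [0.4593, -0.1522, 0.1623]
ee_rot: [-0.0, 0.782, 0.623, -0.001]
ft_force: [-0.3, -0.2, 0.4]
width: 0.999
finger_force: 0.0
```

Call:
{"api": "jog_arm", "payload": {"jaw": [0.8, 0.6, 0.5, 0.4, 0.3], "offset": [[0, 0, 0], [0, 0, 0], [0, 0, 0], [0, 0, 0], [0, 0, 0]], "yaw": [0, 0, 0, 0, 0], "squeeze": 30}}

```text
time_s: 2.23
tcp_pos: [0.462, -0.1518, 0.1666]
ee_rot: [0.002, 0.782, 0.624, 0.001]
ft_force: [0.8, -0.4, -0.1]
width: 0.313
finger_force: 0.0
```

Call:
{"api": "jog_arm", "payload": {"jaw": [0.25, 0.2, 0.1, 0, 0], "offset": [[0, 0, 0], [0, 0, 0], [0, 0, 0], [0, 0, 0], [0, 0, 0]], "yaw": [0, 0, 0, 0, 0]}}

```text
time_s: 2.65
tcp_pos: [0.4604, -0.151, 0.166]
ee_rot: [0.0, 0.781, 0.624, -0.0]
ft_force: [-2.1, 0.2, 8.1]
width: 0.19
finger_force: 28.9
```

```bash
python3 - <<'E'
from h import *
s=r.sense(); print(s["time_s"],s["tcp_pos"],s["ft_force"],s["moment"],s["width"],s["finger_force"])
im,d,c=shot("side","s1.png")
E
```

```text
2.65 [ 0.46038667 -0.15099651  0.16595419] [-2.0894988   0.22614686  8.0911508 ] [0.14276859 1.03533544 0.01338957] 0.19037091628195474 28.895039196358994
```

View pics/s1.png

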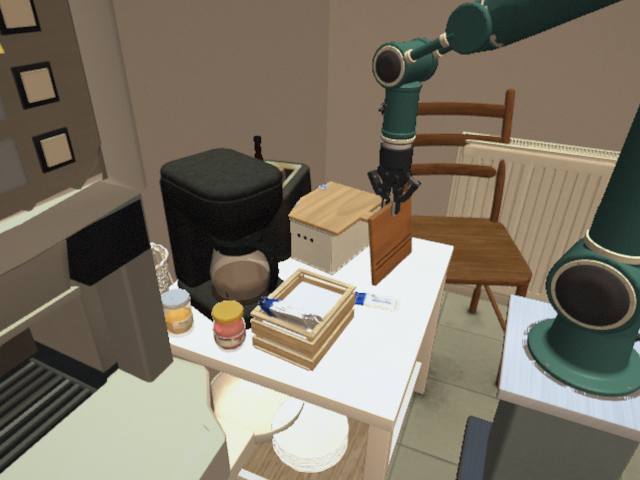

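The side view shows the board gripped at its top edge (around (395,215)) and nearly upright. I'll lift it away from the tab.

Call:
{"api": "jog_arm", "payload": {"jaw": [0, 0, 0, 0, 0], "offset": [[0, -0.01, -0.015], [0, -0.02, -0.04], [0, -0.03, -0.07], [0, -0.035, -0.1], [0, -0.035, -0.12]], "yaw": [0, 0, 0, 0, 0], "squeeze": 40}}

```text
time_s: 3.12
tcp_pos: [0.4324, -0.1443, 0.2618]
ee_rot: [0.0, 0.781, 0.624, 0.0]
ft_force: [1.1, 0.1, -3.3]
width: 0.155
finger_force: 42.4
```

```bash
python3 - <<'E'
from h import *
im,d,c=shot("side"); P=cloud(d,c); hsv=cv2.cvtColor(im,cv2.COLOR_RGB2HSV)
s=r.sense(); print(s["time_s"],s["tcp_pos"],s["ft_force"],s["width"],s["finger_force"])
m=(d>0)&(hsv[:,:,1]>140)&(hsv[:,:,0]<18)&(abs(P[:,:,0]-.44)<.1)&(abs(P[:,:,1]+.15)<.16)&(P[:,:,2]>.02)&(P[:,:,2]<.3)
Q=P[m]; n=np.linalg.svd(Q-Q.mean(0),full_matrices=False)[2][2]; n*=np.sign(n[0]); print(m.sum(),n,np.degrees(np.arcsin(n[2])),np.degrees(np.arctan2(n[1],n[0])),np.percentile(Q,[1,99],axis=0))
# target: crate frame
en=np.array([.9944,-.1057]); et=np.array([.1057,.9944]); rail=np.array([.4695,.1755])
for dd in (.06,.04): p=rail-dd*en; print(dd,p); goto(*p,.26,-6.1)
E
```

```text
3.1667 [ 0.43449201 -0.14507066  0.2651599 ] [ 0.41210985 -0.75478835 -0.18834522] 0.15973525321149204 42.5406414270401
2566 [ 0.97131715 -0.23542806  0.0334158 ] 1.9149408917718458 -13.62461216348491 [[ 0.40361884 -0.23528785  0.10253497]
 [ 0.51017777 -0.04660061  0.27518317]]
0.06 [0.409836 0.181842]
t 3.17 tcp [ 0.4345 -0.1451  0.2652] yang -12.8 -> off [ 0.3917 -0.1206  0.0054] yaw -0.074 |d| 0.328
0.04 [0.429724 0.179728]
t 3.17 tcp [ 0.4345 -0.1451  0.2652] yang -12.8 -> off [ 0.3946 -0.0957  0.0055] yaw -0.074 |d| 0.325
```

Call:
{"api": "jog_arm", "payload": {"jaw": [0, 0, 0, 0, 0], "offset": [[0.03, -0.012, 0], [0.07, -0.03, 0], [0.115, -0.05, 0], [0.16, -0.07, 0], [0.205, -0.09, 0]], "yaw": [-0.015, -0.03, -0.045, -0.06, -0.074]}}

```text
time_s: 3.58
tcp_pos: [0.3979, 0.0326, 0.2589]
ee_rot: [-0.001, 0.744, 0.668, -0.001]
ft_force: [0.9, 0.4, -3.8]
width: 0.154
finger_force: 42.4
```

```bash
python3 - <<'E'
from h import *
goto(.404,.183,.245,-6.1)
E
```

```text
t 3.58 tcp [0.3979 0.0326 0.2589] yang -6.1 -> off [ 0.1878 -0.0125  0.0174] yaw -0.001 |d| 0.151
```

Call:
{"api": "jog_arm", "payload": {"jaw": [0, 0, 0, 0, 0], "offset": [[0.05, -0.003, 0.005], [0.1, -0.006, 0.01], [0.15, -0.01, 0.015], [0.18, -0.012, 0.017], [0.18, -0.012, 0.017]], "yaw": [0, 0, 0, 0, 0]}}

```text
time_s: 4.0
tcp_pos: [0.404, 0.1795, 0.2449]
ee_rot: [-0.002, 0.742, 0.67, -0.0]
ft_force: [-0.3, 0.5, -3.8]
width: 0.154
finger_force: 42.4
```

Call:
{"api": "jog_arm", "payload": {"jaw": [0, 0, 0, 0, 0], "offset": [[0, 0, 0], [0, 0, 0], [0, 0, 0], [0, 0, 0], [0, 0, 0]], "yaw": [0, 0, 0, 0, 0]}}

```text
time_s: 4.42
tcp_pos: [0.4053, 0.1744, 0.2468]
ee_rot: [0.0, 0.745, 0.667, 0.0]
ft_force: [0.0, 0.3, -4.0]
width: 0.153
finger_force: 42.4
```

```bash
python3 - <<'E'
from h import *
im,d,c=shot("wrist","w2.png"); P=cloud(d,c); hsv=cv2.cvtColor(im,cv2.COLOR_RGB2HSV)
im2,d2,c2=shot("side","s2.png"); P2=cloud(d2,c2); h2=cv2.cvtColor(im2,cv2.COLOR_RGB2HSV)
en=np.array([.9944,-.1057]); et=np.array([.1057,.9944])
goto(.404,.183,.245,-6.1)
for n,d_,P_,h_ in(("w",d,P,hsv),("s",d2,P2,h2)):
    S=P_[:,:,:2]@en; T=P_[:,:,:2]@et; Z=P_[:,:,2]
    m=(d_>0)&(Z>.086)&(Z<.098)&(S>.42)&(S<.62)&(T>.09)&(T<.34)&(h_[:,:,1]<130)
    print(n,m.sum(),"crate S",np.percentile(S[m],[.5,1,5]).round(4),"T",np.percentile(T[m],[.5,1,99,99.5]).round(4))
    m=(d_>0)&(h_[:,:,1]>140)&(h_[:,:,0]<18)&(S>.3)&(S<.45)&(T>.07)&(T<.36)&(Z>.02)&(Z<.3)
    Q=P_[m]
    if len(Q)>50:
        q=np.linalg.svd(Q-Q.mean(0),full_matrices=False)[2][2]; q*=np.sign(q[0]); print(len(Q),"board n",q.round(3),"S",np.percentile(S[m],[1,50,99]).round(4),"T",np.percentile(T[m],[1,99]).round(4),"Z",np.percentile(Z[m],[1,99]).round(4))
print("tcp S,T",r.sense()["tcp_pos"][:2]@en,r.sense()["tcp_pos"][:2]@et)
E
```

```text
t 4.52 tcp [0.4054 0.1747 0.2469] yang -6.2 -> off [ 0.0101 -0.0028  0.0023] yaw -0.002 |d| 0.009
w 13293 crate S [0.4507 0.4508 0.4517] T [0.137  0.1374 0.3192 0.3193]
4814 board n [ 0.062 -0.002 -0.998] S [0.3788 0.39   0.3921] T [0.177  0.3132] Z [0.2554 0.2601]
s 1438 crate S [0.4482 0.4485 0.4495] T [0.1357 0.1366 0.32   0.3202]
3354 board n [ 0.992 -0.123 -0.01 ] S [0.3759 0.3771 0.3876] T [0.1236 0.3155] Z [0.0897 0.2604]
tcp S,T 0.3846465251020275 0.21657916714000286
```

View pics/w2.png

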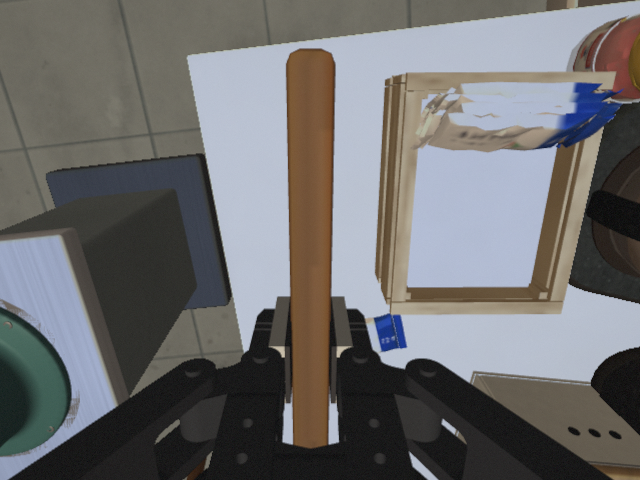

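The wrist view shows the board vertical (column ~311) and parallel to the crate's near rail (column ~395). The sachet's blue end at (390,332) is clear. I'll set the board down about 23 mm in front of the rail.

```bash
python3 - <<'E'
from h import *
goto(.4409,.1794,.175,-6.1)
E
```

```text
t 4.52 tcp [0.4054 0.1747 0.2469] yang -6.2 -> off [0.0106 0.0435 0.0898] yaw -0.002 |d| 0.080
```

Call:
{"api": "jog_arm", "payload": {"jaw": [0, 0, 0, 0, 0], "offset": [[0.0106, 0.015, 0.005], [0.0106, 0.03, 0.02], [0.0106, 0.0435, 0.05], [0.0106, 0.0435, 0.075], [0.0106, 0.0435, 0.09]], "yaw": [0, 0, 0, 0, 0]}}

```text
time_s: 4.93
tcp_pos: [0.4401, 0.1793, 0.1727]
ee_rot: [-0.001, 0.744, 0.668, -0.001]
ft_force: [-0.3, -0.4, -4.7]
width: 0.155
finger_force: 42.3
```

Call:
{"api": "jog_arm", "payload": {"jaw": [0, 0, 0, 0, 0], "offset": [[0, 0, 0], [0, 0, 0.002], [0, 0, 0.004], [0, 0, 0.006], [0, 0, 0.006]], "yaw": [0, 0, 0, 0, 0]}}

```text
time_s: 5.35
tcp_pos: [0.4413, 0.1804, 0.171]
ee_rot: [0.0, 0.744, 0.668, 0.001]
ft_force: [-0.4, 0.3, -3.3]
width: 0.151
finger_force: 42.3
```

```bash
python3 - <<'E'
from h import *
s=r.sense();print(s["ft_force"],s["width"])
goto(.4409,.1794,.166,-6.1)
E
```

```text
[-0.42816323  0.28108024 -3.29782697] 0.15092603924968914
t 5.35 tcp [0.4413 0.1804 0.171 ] yang -6.1 -> off [-0.0013 -0.0004  0.0063] yaw -0.000 |d| 0.005
```

Lower a few more mm to contact.

Call:
{"api": "jog_arm", "payload": {"jaw": [0, 0, 0, 0, 0], "offset": [[0, 0, 0.001], [0, 0, 0.002], [0, 0, 0.003], [0, 0, 0.004], [0, 0, 0.004]], "yaw": [0, 0, 0, 0, 0]}}

```text
time_s: 5.77
tcp_pos: [0.4416, 0.1809, 0.1682]
ee_rot: [0.0, 0.744, 0.668, 0.001]
ft_force: [-0.0, 2.8, 4.4]
width: 0.155
finger_force: 43.5
```

Call:
{"api": "jog_arm", "payload": {"jaw": [0, 0, 0, 0, 0], "offset": [[0, 0, 0.001], [0, 0, 0.002], [0, 0, 0.003], [0, 0, 0.003], [0, 0, 0.003]], "yaw": [0, 0, 0, 0, 0]}}

```text
time_s: 6.18
tcp_pos: [0.4424, 0.1809, 0.1682]
ee_rot: [0.001, 0.744, 0.668, 0.002]
ft_force: [-4.7, 0.2, 17.4]
width: 0.157
finger_force: 45.6
```

Call:
{"api": "jog_arm", "payload": {"jaw": [0, 0, 0.2, 0.28, 0.35], "offset": [[0, 0, -0.002], [0, 0, -0.003], [0, 0, -0.003], [0, 0, -0.003], [0, 0, -0.003]], "yaw": [0, 0, 0, 0, 0]}}

```text
time_s: 6.6
tcp_pos: [0.4404, 0.1798, 0.1661]
ee_rot: [0.0, 0.744, 0.668, -0.001]
ft_force: [-0.8, -0.3, -0.3]
width: 0.35
finger_force: 0.0
```

```bash
cat > b.py <<'E'
from h import *
en=np.array([.9944,-.1057]); et=np.array([.1057,.9944])
s=r.sense(); print(s["time_s"],s["tcp_pos"].round(4),"S",(s["tcp_pos"][:2]@en).round(4),s["ft_force"].round(1),s["width"])
im,d,c=shot("side"); P=cloud(d,c); h=cv2.cvtColor(im,cv2.COLOR_RGB2HSV); S=P[:,:,:2]@en; T=P[:,:,:2]@et; Z=P[:,:,2]
m=(d>0)&(h[:,:,1]>140)&(h[:,:,0]<18)&(S>.36)&(S<.5)&(T>.07)&(T<.36)&(Z>.02)&(Z<.19); Q=P[m]
q=np.linalg.svd(Q-Q.mean(0),full_matrices=False)[2][2]; q*=np.sign(q[0]); print(len(Q),"tilt",-np.degrees(np.arcsin(q[2])),"yaw",np.degrees(np.arctan2(q[1],q[0])),"T",np.percentile(T[m],[1,99]).round(4))
for z in (.04,.16):
    k=m&(abs(Z-z)<.008); print(z,k.sum(),np.median(S[k]))
m=(d>0)&(Z>.086)&(Z<.098)&(S>.42)&(S<.62)&(T>.09)&(T<.34)&(h[:,:,1]<130)
print("crate S",np.percentile(S[m],[.5,5,99.5]).round(4),"T",np.percentile(T[m],[.5,99.5]).round(4))
E
python3 b.py
```

```text
6.6 [0.4404 0.1798 0.1661] S 0.419 [-0.8 -0.3 -0.3] 0.3504938050436599
2980 tilt 0.7126896901582901 yaw -6.9740748909198444 T [0.1332 0.3252]
0.04 266 0.41226326755563003
0.16 238 0.4124383858137763
crate S [0.4487 0.4524 0.602 ] T [0.1359 0.3207]
```

Board is standing vertical, centred. Now tip it gently between the fingers.

Call:
{"api": "jog_arm", "payload": {"jaw": [0.35, 0.35, 0.35, 0.35, 0.35], "offset": [[0, 0.004, 0], [0, 0.008, 0], [0, 0.012, 0], [0, 0.016, 0], [0, 0.02, 0]], "yaw": [0, 0, 0, 0, 0]}}

```text
time_s: 7.07
tcp_pos: [0.4571, 0.1784, 0.1667]
ee_rot: [0.0, 0.744, 0.668, -0.0]
ft_force: [0.5, -0.6, 0.4]
width: 0.348
finger_force: 0.0
```

Call:
{"api": "jog_arm", "payload": {"jaw": [0.35, 0.35, 0.35, 0.35, 0.35], "offset": [[0, 0.004, 0], [0, 0.008, 0], [0, 0.012, 0], [0, 0.015, 0], [0, 0.015, 0]], "yaw": [0, 0, 0, 0, 0]}}

```text
time_s: 7.48
tcp_pos: [0.4693, 0.1771, 0.1669]
ee_rot: [0.0, 0.744, 0.668, 0.0]
ft_force: [0.6, 0.3, 1.5]
width: 0.347
finger_force: 0.2
```

```bash
python3 b.py
```

```text
7.4833 [0.4693 0.1771 0.1669] S 0.4479 [0.6 0.3 1.5] 0.34703259234794964
4039 tilt 11.843184925825437 yaw -6.792055560161272 T [0.1315 0.3248]
0.04 371 0.4203357214176402
0.16 327 0.444714086962303
crate S [0.4428 0.463  0.6029] T [0.136 0.321]
```

Call:
{"api": "jog_arm", "payload": {"jaw": [0.35, 0.35, 0.37, 0.4, 0.45], "offset": [[0, 0.003, 0], [0, 0.006, 0], [0, 0.009, 0], [0, 0.012, 0], [0, 0.012, 0]], "yaw": [0, 0, 0, 0, 0]}}

```text
time_s: 7.95
tcp_pos: [0.4786, 0.1761, 0.1668]
ee_rot: [0.0, 0.744, 0.668, 0.0]
ft_force: [-1.4, 0.5, -0.7]
width: 0.446
finger_force: 0.0
```

```bash
python3 b.py
```

```text
7.95 [0.4786 0.1761 0.1668] S 0.4573 [-1.4  0.5 -0.7] 0.4457628123139551
4194 tilt 13.719335161161174 yaw -6.766591385663477 T [0.1322 0.3248]
0.04 384 0.42152252162775317
0.16 339 0.4502998883909181
crate S [0.4515 0.4666 0.6017] T [0.1363 0.3216]
```

Call:
{"api": "jog_arm", "payload": {"jaw": [0.55, 0.6, 0.6, 0.6, 0.6], "offset": [[0, 0, 0], [0, 0, -0.015], [0, 0, -0.045], [0, 0, -0.09], [0, 0, -0.13]], "yaw": [0, 0, 0, 0, 0]}}

```text
time_s: 8.42
tcp_pos: [0.4775, 0.176, 0.2724]
ee_rot: [-0.0, 0.744, 0.668, -0.0]
ft_force: [1.9, 0.9, 0.4]
width: 0.599
finger_force: 0.0
```

```bash
python3 b.py; python3 - <<'E'
from h import *
shot("side","s3.png")
ex=np.array([.9755,-.22]); ey=np.array([.22,.9755])
p=.50*ex-.0333*ey; print(p); goto(*p,.28,77.3)
E
```

```text
8.4167 [0.4775 0.176  0.2724] S 0.4562 [1.9 0.9 0.4] 0.5990703771181406
4613 tilt 13.816640066346086 yaw -6.685318318693149 T [0.1312 0.3248]
0.04 390 0.4215023353416111
0.16 483 0.449870838552197
crate S [0.4496 0.4666 0.6024] T [0.1357 0.3219]
[ 0.480424   -0.14248415]
t 8.52 tcp [0.4817 0.1773 0.2789] yang -6.1 -> off [-0.3977  0.0412 -0.003 ] yaw -0.927 |d| 0.320
```

View pics/s3.png

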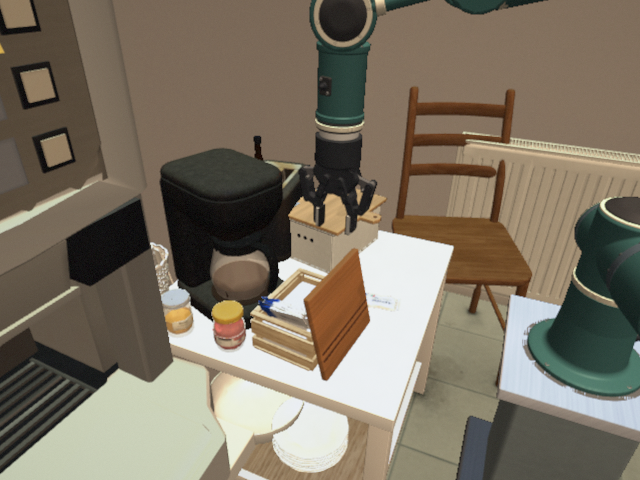

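The side view shows the board leaning steadily on the crate rail (board around (338,312)), with the jam and sachet untouched. Moving on to the lid tab.

Call:
{"api": "jog_arm", "payload": {"jaw": [0.7, 0.8, 0.9, 1, 1], "offset": [[-0.03, 0.003, -0.003], [-0.07, 0.007, -0.003], [-0.115, 0.012, -0.003], [-0.16, 0.016, -0.003], [-0.205, 0.021, -0.003]], "yaw": [-0.077, -0.154, -0.231, -0.308, -0.385]}}

```text
time_s: 8.93
tcp_pos: [0.4769, 0.0151, 0.2736]
ee_rot: [0.0, 0.52, 0.854, 0.0]
ft_force: [0.8, -0.8, -0.1]
width: 0.998
finger_force: 0.0
```

```bash
python3 -c "
from h import *
goto(.4804,-.1425,.28,77.3)"
```

```text
t 8.93 tcp [0.4769 0.0151 0.2736] yang 27.3 -> off [-0.177  -0.0865 -0.008 ] yaw -0.555 |d| 0.158
```

Call:
{"api": "jog_arm", "payload": {"jaw": [1, 1, 1, 1, 1], "offset": [[-0.045, -0.022, -0.004], [-0.09, -0.044, -0.008], [-0.13, -0.064, -0.008], [-0.16, -0.08, -0.008], [-0.177, -0.0865, -0.008]], "yaw": [-0.077, -0.154, -0.231, -0.308, -0.385]}}

```text
time_s: 9.35
tcp_pos: [0.4793, -0.1448, 0.2801]
ee_rot: [0.0, 0.26, 0.965, -0.001]
ft_force: [-0.1, -0.0, -0.3]
width: 1.001
finger_force: 0.0
```

Call:
{"api": "jog_arm", "payload": {"jaw": [1, 1, 1, 1, 1], "offset": [[0, 0, 0], [0, 0, 0], [0, 0, 0], [0, 0, 0], [0, 0, 0]], "yaw": [-0.077, -0.154, -0.17, -0.17, -0.17]}}

```text
time_s: 9.77
tcp_pos: [0.4797, -0.1414, 0.2797]
ee_rot: [0.0, 0.132, 0.991, 0.0]
ft_force: [-0.2, -0.1, 0.8]
width: 0.999
finger_force: 0.0
```

```bash
python3 - <<'E'
from h import *
goto(.4804,-.1425,.28,77.3)
im,d,c=shot("wrist","w3.png"); P=cloud(d,c); Z=P[:,:,2]; hsv=cv2.cvtColor(im,cv2.COLOR_RGB2HSV)
ex=np.array([.9755,-.22]); ey=np.array([.22,.9755]); S=P[:,:,:2]@ex; T=P[:,:,:2]@ey
m=(d>0)&(Z>.128)&(Z<.146)
for s in np.arange(.49,.57,.008):
    k=m&(abs(S-s)<.004)&(T>-.18)&(T<.12); print(round(s,3),k.sum(),np.percentile(T[k],[1,99]).round(4) if k.sum() else "",np.median(Z[k]) if k.sum() else "")
k=m&(abs(T+.033)<.01)&(S>.47)&(S<.6); print("tab end S",np.percentile(S[k],[0,.5,1]))
k=m&(abs(abs(T+.033)-.05)<.02)&(S>.47)&(S<.65); print("lid front S",np.percentile(S[k],[0,.5,1]))
for t in(-.1,.04):
    k=m&(abs(T-t)<.01)&(S>.5)&(S<.65); print(t,np.percentile(S[k],1))
E
```

```text
t 9.77 tcp [ 0.4797 -0.1414  0.2797] yang 74.8 -> off [-0.0012 -0.0011 -0.0003] yaw -0.027 |d| 0.001
0.49 0  
0.498 0  
0.506 459 [-0.0522 -0.0159] 0.13669996558067155
0.514 563 [-0.0539 -0.0147] 0.13775868475422182
0.522 526 [-0.0535 -0.015 ] 0.13773053504382987
0.53 533 [-0.0535 -0.0143] 0.13771692791549273
0.538 504 [-0.0537 -0.0145] 0.13770901968521304
0.546 2463 [-0.1505  0.0828] 0.1361025037249316
0.554 2964 [-0.1514  0.0832] 0.13782164452721907
0.562 2842 [-0.1515  0.0835] 0.13783502985196397
tab end S [0.50236155 0.50304972 0.50339904]
lid front S [0.54670314 0.54738334 0.54755623]
-0.1 0.5477019792550518
0.04 0.5473808033885206
```

View pics/w3.png

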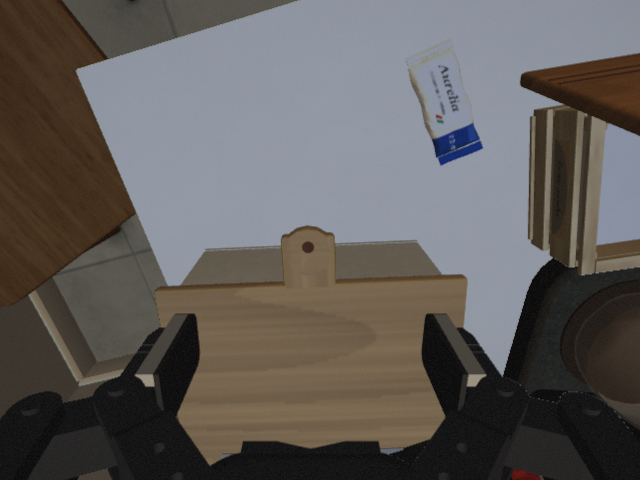

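The wrist view shows the tab at about (308,258), with the lid's front edge at row ~280 and the fingers to either side. The free space below the tab is clear. The measured tab centre is s=0.525, t=-0.034.

```bash
python3 -c "
from h import *
goto(.4988,-.1474,.131,77.3)"
```

```text
t 9.82 tcp [ 0.4798 -0.1413  0.2797] yang 74.9 -> off [-0.0249 -0.0011  0.1859] yaw -0.027 |d| 0.150
```

Call:
{"api": "jog_arm", "payload": {"jaw": [1, 1, 1, 1, 1], "offset": [[-0.015, 0, 0.02], [-0.0249, -0.001, 0.06], [-0.0249, -0.001, 0.1], [-0.0249, -0.001, 0.14], [-0.0249, -0.001, 0.175]], "yaw": [-0.027, -0.027, -0.027, -0.027, -0.027]}}

```text
time_s: 10.23
tcp_pos: [0.4985, -0.1469, 0.1378]
ee_rot: [-0.0, 0.11, 0.994, 0.0]
ft_force: [0.2, 0.0, 0.2]
width: 1.001
finger_force: 0.0
```

Call:
{"api": "jog_arm", "payload": {"jaw": [1, 1, 1, 1, 1], "offset": [[0, 0, 0.004], [0, 0, 0.008], [0, 0, 0.011], [0, 0, 0.011], [0, 0, 0.011]], "yaw": [0, 0, 0, 0, 0]}}

```text
time_s: 10.65
tcp_pos: [0.5005, -0.1478, 0.1329]
ee_rot: [0.002, 0.11, 0.994, -0.0]
ft_force: [-0.1, 0.4, 0.6]
width: 1.001
finger_force: 0.0
```

Call:
{"api": "jog_arm", "payload": {"jaw": [0.8, 0.6, 0.5, 0.3, 0.3], "offset": [[0, 0, 0], [0, 0, 0], [0, 0, 0], [0, 0, 0], [0, 0, 0]], "yaw": [0, 0, 0, 0, 0], "squeeze": 30}}

```text
time_s: 11.07
tcp_pos: [0.499, -0.1485, 0.1317]
ee_rot: [0.0, 0.11, 0.994, -0.001]
ft_force: [-3.2, -3.8, 4.9]
width: 0.458
finger_force: 32.4
```

```bash
python3 - <<'E'
from h import *
s=r.sense();print(s["time_s"],s["tcp_pos"],s["ft_force"],s["width"],s["finger_force"])
ex=np.array([.9755,-.22]); p=s["tcp_pos"]; S=p[:2]@ex; print("S",S)
r0=np.array([.739-S,.004])
for a in range(0,61,5):
    t=np.radians(a); dS=r0[0]-(r0[0]*np.cos(t)-r0[1]*np.sin(t)); dz=r0[0]*np.sin(t)+r0[1]*np.cos(t)-r0[1]
    print(a,[round(-dS/.8,4),0,round(-dz/.8,4)])
goto(.4988,-.1474,.131,77.3)
E
```

```text
11.0667 [ 0.49903854 -0.14846293  0.131749  ] [-3.22591141 -3.76899286  4.88664492] 0.45754984633680296 32.40660846233368
S 0.5194739367125637
0 [np.float64(-0.0), 0, np.float64(-0.0)]
5 [np.float64(-0.0015), 0, np.float64(-0.0239)]
10 [np.float64(-0.005), 0, np.float64(-0.0476)]
15 [np.float64(-0.0106), 0, np.float64(-0.0709)]
20 [np.float64(-0.0183), 0, np.float64(-0.0936)]
25 [np.float64(-0.0278), 0, np.float64(-0.1155)]
30 [np.float64(-0.0393), 0, np.float64(-0.1365)]
35 [np.float64(-0.0525), 0, np.float64(-0.1565)]
40 [np.float64(-0.0674), 0, np.float64(-0.1752)]
45 [np.float64(-0.0839), 0, np.float64(-0.1926)]
50 [np.float64(-0.1019), 0, np.float64(-0.2084)]
55 [np.float64(-0.1211), 0, np.float64(-0.2226)]
60 [np.float64(-0.1415), 0, np.float64(-0.2351)]
t 11.07 tcp [ 0.499  -0.1485  0.1317] yang 77.4 -> off [0.0006 0.0012 0.0009] yaw 0.001 |d| 0.001
```

Call:
{"api": "jog_arm", "payload": {"jaw": [0.3, 0.3, 0.3, 0.3, 0.3], "offset": [[-0.0005, 0, -0.012], [-0.0015, 0, -0.024], [-0.003, 0, -0.036], [-0.005, 0, -0.0476], [-0.0075, 0, -0.059]], "yaw": [0, 0, 0, 0, 0]}}

```text
time_s: 11.48
tcp_pos: [0.5051, -0.1498, 0.178]
ee_rot: [0.001, 0.11, 0.994, -0.001]
ft_force: [3.4, -5.8, -4.4]
width: 0.461
finger_force: 31.1
```

```bash
cat > l.py <<'E'
from h import *
s=r.sense();print(s["time_s"],s["tcp_pos"].round(4),s["ft_force"].round(1),s["width"],s["finger_force"])
ex=np.array([.9755,-.22]); ey=np.array([.22,.9755]); p=s["tcp_pos"]; S0=p[:2]@ex; print("S",S0,"T",p[:2]@ey,"angle by tcp",np.degrees(np.arctan2(p[2]-.127,.739-S0)-np.arctan2(.004,.2195)))
for n in("top","side"):
    im,d,c=shot(n); P=cloud(d,c); h=cv2.cvtColor(im,cv2.COLOR_RGB2HSV); S=P[:,:,:2]@ex; T=P[:,:,:2]@ey; Z=P[:,:,2]
    z=.139+(.739-S)*0
    m=(d>0)&(Z>.145)&(Z<.33)&(S>.53)&(S<.735)&(T>-.145)&(T<.08)&(abs(T+.034)>.06)&(h[:,:,1]>50)&(h[:,:,2]>90)
    if m.sum()>80:
        y,x=Z[m],S[m]; A=np.c_[x,y]; ctr=np.median(A,0); 
        for _ in range(4):
            v=np.linalg.svd(A-A.mean(0),full_matrices=False)[2][0]; e=abs((A-A.mean(0))@[-v[1],v[0]]); A=A[e<max(.004,2*np.median(e))]
        print(n,m.sum(),len(A),"lid angle",np.degrees(np.arctan2(-v[1]*np.sign(v[0]),abs(v[0]))))
E
python3 l.py; python3 - <<'E'
import numpy as np
r0=np.array([.2195,.004]); f=lambda a:np.array([-(r0[0]*np.cos(a)-r0[1]*np.sin(a)),r0[0]*np.sin(a)+r0[1]*np.cos(a)])
a0=np.radians(12.5)
for a in np.arange(16,61,4): q=(f(np.radians(a))-f(a0))/.8; print(a,(-q).round(4))
E
```

```text
11.4833 [ 0.5051 -0.1498  0.178 ] [ 3.4 -5.8 -4.4] 0.460646100813001 31.09066754579544
S 0.5256794434486396 T -0.03503964389288574 angle by tcp 12.392854396256107
top 1561 1441 lid angle 12.056992439899965
side 687 647 lid angle 12.429606387841234
16 [-0.0044 -0.0162]
20 [-0.0107 -0.0343]
24 [-0.0182 -0.0519]
28 [-0.0269 -0.069 ]
32 [-0.0368 -0.0854]
36 [-0.0478 -0.1011]
40 [-0.0598 -0.1159]
44 [-0.0729 -0.1299]
48 [-0.0869 -0.143 ]
52 [-0.1018 -0.155 ]
56 [-0.1175 -0.166 ]
60 [-0.1339 -0.1758]
```

Lid tracks well. I'll continue along the arc.

Call:
{"api": "jog_arm", "payload": {"jaw": [0.3, 0.3, 0.3, 0.3, 0.3], "offset": [[-0.0044, 0, -0.016], [-0.0107, 0, -0.034], [-0.018, 0, -0.052], [-0.027, 0, -0.069], [-0.037, 0, -0.0855]], "yaw": [0, 0, 0, 0, 0]}}

```text
time_s: 12.0
tcp_pos: [0.5332, -0.1561, 0.2453]
ee_rot: [-0.001, 0.11, 0.994, -0.001]
ft_force: [3.6, -6.7, -6.2]
width: 0.458
finger_force: 31.2
```

Call:
{"api": "jog_arm", "payload": {"jaw": [0.3, 0.3, 0.3, 0.3, 0.3], "offset": [[-0.011, 0, -0.0155], [-0.023, 0, -0.0305], [-0.036, 0, -0.0445], [-0.05, 0, -0.0575], [-0.065, 0, -0.0695]], "yaw": [0, 0, 0, 0, 0]}}

```text
time_s: 12.42
tcp_pos: [0.5834, -0.1673, 0.3001]
ee_rot: [-0.002, 0.11, 0.994, -0.001]
ft_force: [-0.7, -4.6, -4.7]
width: 0.46
finger_force: 31.0
```

Call:
{"api": "jog_arm", "payload": {"jaw": [0.3, 0.3, 0.3, 0.3, 0.3], "offset": [[0, 0, 0], [0, 0, 0], [0, 0, 0], [0, 0, 0], [0, 0, 0]], "yaw": [0, 0, 0, 0, 0]}}

```text
time_s: 12.83
tcp_pos: [0.5838, -0.1675, 0.3004]
ee_rot: [-0.001, 0.11, 0.994, -0.001]
ft_force: [0.2, -6.0, -3.6]
width: 0.458
finger_force: 34.1
```

```bash
python3 l.py; python3 - <<'E'
from h import *
s=r.sense(); ex=np.array([.9755,-.22]); ey=np.array([.22,.9755]); p=s["tcp_pos"]
r0=np.array([.2195,.004]); a=np.pi/3
S=.739-(r0[0]*.5-r0[1]*.866); z=.127+r0[0]*.866+r0[1]*.5; q=S*ex-.0345*ey; goto(q[0],q[1],z,77.4)
E
```

```text
12.8333 [ 0.5838 -0.1675  0.3004] [ 0.2 -6.  -3.6] 0.4582521936547895 34.0993469953537
S 0.6063670284379525 T -0.03490873754607276 angle by tcp 51.540973287369454
top 827 675 lid angle 50.34905620977104
side 129 106 lid angle 47.2462165821674
t 12.93 tcp [ 0.5838 -0.1675  0.3004] yang 77.3 -> off [-0.033   0.0005 -0.0234] yaw -0.001 |d| 0.032
```

Call:
{"api": "jog_arm", "payload": {"jaw": [0.3, 0.3, 0.3, 0.3, 0.3], "offset": [[-0.008, 0, -0.0063], [-0.016, 0, -0.0122], [-0.0245, 0, -0.018], [-0.033, 0, -0.0235], [-0.033, 0, -0.0235]], "yaw": [0, 0, 0, 0, 0]}}

```text
time_s: 13.35
tcp_pos: [0.6099, -0.1733, 0.318]
ee_rot: [-0.001, 0.11, 0.994, -0.0]
ft_force: [1.2, -5.6, -7.1]
width: 0.457
finger_force: 33.2
```

Call:
{"api": "jog_arm", "payload": {"jaw": [0.3, 0.3, 0.3, 0.3, 0.3], "offset": [[0, 0, 0], [0, 0, 0], [0, 0, 0], [0, 0, 0], [0, 0, 0]], "yaw": [0, 0, 0, 0, 0]}}

```text
time_s: 13.77
tcp_pos: [0.609, -0.1731, 0.3175]
ee_rot: [-0.002, 0.11, 0.994, -0.0]
ft_force: [1.2, -4.6, -7.4]
width: 0.459
finger_force: 33.3
```

```bash
python3 l.py; python3 - <<'E'
from h import *
ex=np.array([.9755,-.22]); ey=np.array([.22,.9755])
shot("side","s4.png")
# per-point angle about the hinge: lid top face lies 10 mm above the axis line
for n in("top","wrist"):
    im,d,c=shot(n); P=cloud(d,c); h=cv2.cvtColor(im,cv2.COLOR_RGB2HSV); S=P[:,:,:2]@ex; T=P[:,:,:2]@ey; Z=P[:,:,2]
    m=(d>0)&(Z>.16)&(Z<.3)&(S>.58)&(S<.75)&(T>-.145)&(T<.08)&(h[:,:,1]>50)&(h[:,:,2]>90)
    rr=np.hypot(.739-S[m],Z[m]-.127); a=np.degrees(np.arctan2(Z[m]-.127,.739-S[m])-np.arcsin(np.clip(.0105/rr,0,1)))
    print(n,m.sum(),np.percentile(a,[5,25,50,75,95]).round(1))
E
```

```text
13.7667 [ 0.609  -0.1731  0.3175] [ 1.2 -4.6 -7.4] 0.45899808329271946 33.284815549850464
S 0.6322017768744828 T -0.03485839779103458 angle by tcp 59.68346601956554
top 612 467 lid angle 57.66581433576093
side 140 133 lid angle 61.03094104088308
top 821 [55.4 56.8 57.8 58.3 78. ]
wrist 8680 [55.1 55.8 56.7 57.6 58.4]
```

View pics/s4.png

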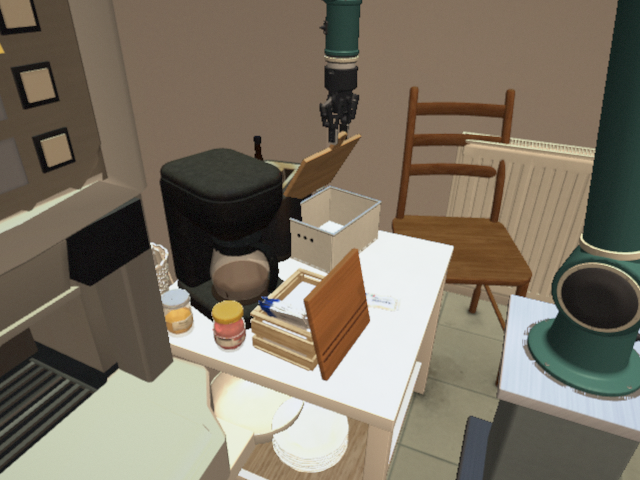

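The side view shows the lid open and held at the tab ((343,137)), with the board still leaning on the crate. Next is a hinge-independent angle fit from the dense wrist cloud.

```bash
cat > a.py <<'E'
from h import *
ex=np.array([.9755,-.22]); ey=np.array([.22,.9755])
for n in("wrist","top"):
    im,d,c=shot(n); P=cloud(d,c); h=cv2.cvtColor(im,cv2.COLOR_RGB2HSV); S=P[:,:,:2]@ex; T=P[:,:,:2]@ey; Z=P[:,:,2]
    m=(d>0)&(Z>.15)&(Z<.31)&(S>.58)&(S<.75)&(T>-.145)&(T<.08)&(h[:,:,1]>50)&(h[:,:,2]>90)
    Q=P[m]
    for _ in range(5):
        q=np.linalg.svd(Q-Q.mean(0),full_matrices=False)[2][2]; e=abs((Q-Q.mean(0))@q); Q=Q[e<max(.0025,2.5*np.median(e))]
    q*=np.sign(q[2]); g=Q.mean(0); print(n,len(Q),"n",q.round(3),"angle",np.degrees(np.arccos(q[2])).round(2),"yaw",np.degrees(np.arctan2(q[1],q[0])).round(1),"resid mm",(1e3*e.std()).round(2),"Zrange",np.percentile(Q[:,2],[1,99]).round(3),"S at hinge height+.01/cos:",(g[:2]@ex+(g[2]-.127)*q[2]/np.hypot(*q[:2])-.010/np.hypot(*q[:2])).round(4))
E
python3 a.py
```

```text
wrist 8610 n [ 0.72  -0.16   0.675] angle 47.51 yaw -12.6 resid mm 1.65 Zrange [0.19  0.295] S at hinge height+.01/cos: 0.7804
top 606 n [ 0.813 -0.182  0.552] angle 56.47 yaw -12.6 resid mm 1.3 Zrange [0.199 0.296] S at hinge height+.01/cos: 0.7438
```

```bash
python3 - <<'E'
import cv2
im=cv2.imread("pics/s4.png")[125:215,265:385]
cv2.imwrite("pics/crop2.png",cv2.resize(im,None,fx=6.5,fy=6.5,interpolation=cv2.INTER_CUBIC))
E
```

```text
(no output)
```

View pics/crop2.png

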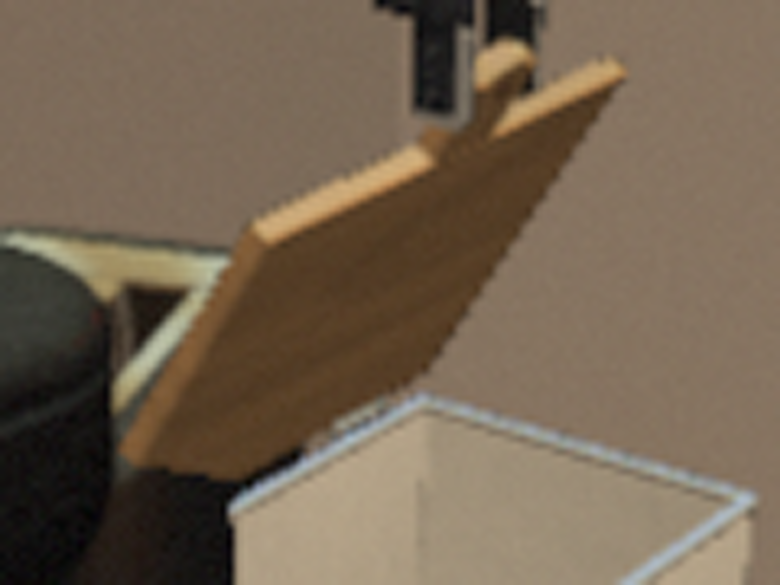

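The crop shows the lid's underside as a clean quadrilateral: front corners (268,240) and (618,75), left edge going down to (160,465), right edge down to (415,385).

```bash
cat > u.py <<'E'
from h import *
import sys
ex=np.array([.9755,-.22]); ey=np.array([.22,.9755]); K,Rc,o=cam("side")
def castT(u,v,t):
    a=Rc@np.array([(u-K[0,2])/K[0,0],-(v-K[1,2])/K[1,1],-1]); k=(t-o[:2]@ey)/(a[:2]@ey); p=o+k*a; return np.array([p[:2]@ex,p[2]])
px=lambda c:(265+(c[0]+.5)/6.5-.5,125+(c[1]+.5)/6.5-.5)
for n,A,B,t in(("left",(268,240),(160,465),.087),("left-top",(252,228),(122,455),.087),("right",(618,78),(415,385),-.155)):
    a,b=castT(*px(A),t),castT(*px(B),t); print(n,a.round(4),b.round(4),np.degrees(np.arctan2(a[1]-b[1],b[0]-a[0])).round(2))
im,d=imaging.get_image("side"); P=cloud(d,(K,Rc,o))
poly=np.array([px(c) for c in((280,255),(590,105),(405,375),(230,455),(180,455))]).round().astype(np.int32)
m=np.zeros((480,640),np.uint8); cv2.fillPoly(m,[poly],1); Q=P[(m>0)&(d>0)]
for _ in range(5):
    q=np.linalg.svd(Q-Q.mean(0),full_matrices=False)[2][2]; e=abs((Q-Q.mean(0))@q); Q=Q[e<max(.003,3*np.median(e))]
q*=np.sign(q[2]); print(len(Q),q.round(3),"underside angle",np.degrees(np.arccos(q[2])).round(2),"yaw",np.degrees(np.arctan2(q[1],q[0])).round(1),"sd",e.std())
E
python3 u.py
```

```text
left [0.6361 0.2908] [0.6862 0.1909] 63.34
left-top [0.643  0.2935] [0.7045 0.1899] 59.35
right [0.6415 0.2862] [0.7363 0.1267] 59.27
1206 [ 0.837 -0.187  0.514] underside angle 59.07 yaw -12.6 sd 0.00036830800722947014
```

Underside fit gives 59.1° and the edges about 59.3°. I'll nudge up about 0.8°.

Call:
{"api": "jog_arm", "payload": {"jaw": [0.3, 0.3, 0.3, 0.3, 0.3], "offset": [[-0.0018, 0, -0.001], [-0.0035, 0, -0.002], [-0.0035, 0, -0.002], [-0.0035, 0, -0.002], [-0.0035, 0, -0.002]], "yaw": [0, 0, 0, 0, 0]}}

```text
time_s: 14.58
tcp_pos: [0.6114, -0.1736, 0.3188]
ee_rot: [-0.003, 0.11, 0.994, -0.0]
ft_force: [1.4, -5.1, -7.0]
width: 0.46
finger_force: 33.2
```

Call:
{"api": "jog_arm", "payload": {"jaw": [0.3, 0.3, 0.3, 0.3, 0.3], "offset": [[0, 0, 0], [0, 0, 0], [0, 0, 0], [0, 0, 0], [0, 0, 0]], "yaw": [0, 0, 0, 0, 0]}}

```text
time_s: 15.0
tcp_pos: [0.6114, -0.1736, 0.3188]
ee_rot: [-0.002, 0.11, 0.994, -0.0]
ft_force: [0.8, -5.8, -6.6]
width: 0.458
finger_force: 33.2
```

```bash
python3 u.py | tail -1; python3 b.py; python3 l.py|head -2
```

```text
1202 [ 0.843 -0.189  0.504] underside angle 59.72 yaw -12.6 sd 0.00038861567904577564
15.05 [ 0.6113 -0.1736  0.3188] S 0.6263 [ 1.  -5.3 -7.5] 0.4571528851282949
4622 tilt 13.799513530446854 yaw -6.709399759212093 T [0.1315 0.3248]
0.04 388 0.4216098549799139
0.16 464 0.44988919188768495
crate S [0.4488 0.4668 0.6026] T [0.1356 0.3209]
15.1 [ 0.6113 -0.1736  0.3188] [-0.1 -5.5 -7.2] 0.45586508045052154 33.21850597858429
S 0.6345493922370077 T -0.034892677789252584 angle by tcp 60.38848381233606
```

Lid at 60° (59.7 by camera, 60.4 by TCP) and held. Board and crate are steady.

```bash
python3 -c "
from h import *
print(job.sign_off())"
```

```text
the job is handed in; nothing more can be done
None
```

The board now leans on the middle of the crate's near rail at about 14°, and the bin lid is held open by its tab at about 60°. The crate and sachet stayed put, the jam jar was not touched, and the job was handed in after about 15 s.

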